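# Park the tray's index plunger and draw the spares tray out

## Robot

A 7-joint arm with a two-finger parallel gripper is mounted at the origin on the work surface. World frame = base frame: x ahead of the robot, y to its left, z up, the work surface at z = 0. Lengths are in m, angles in rad, forces in N, time in s.
With the tool pointing down it reaches from about 0.425 to 0.925 m from the base axis. Payload 6.8 kg.
Tool frame: the origin (TCP) lies midway between the tips of the shut fingers; the grasp point (between the pads) lies 19 mm behind it; z points along the fingers, y is the line along which they close (so a half turn about z gives the same grasp; the last joint's range is limited). The gripper opens to 85 mm and grips with 20 to 120 N. Pads are 22 mm wide; open, the fingers measure 114 mm over their backs; the gripper's body (76 mm by 85 mm) begins 54 mm behind the grasp point. The pads swing forward as they close: fully open they stand 13 mm farther back than shut.
Start: joints at [-1.287, 0.477, 0.022, 1.555, -0.011, 1.109, -0.083], TCP at [0.258, 0.624, 0.231] pointing down, gripper open.
Joint ranges: [-2.96, 2.96], [-0.34, 2.1], [-1.41, 1.46], [0.24, 2.44], [-1.37, 4.51], [0.17, 1.92], [-2.96, 2.96]. Speed limits (rad/s): [2.39, 2.39, 3.14, 3.14, 3.14, 3.14, 3.14].

## Interface

Orientations are given as a unit quaternion [w, x, y, z].
In Python, from station import * gives the robot as it stands. The module is installed in compiled form; this text tells all that it offers.
- The arm moves only by the shell command python3 -m jog 'ROWS' [OPENING] [FORCE]. ROWS is JSON, a list of rows, each an object of numbers: "x", "y", "z": the shift along the tool's x, y, z in m; "ax", "ay", "az": the turn, a rotation vector about the tool's x, y, z in rad. In form: [{"x": .., "y": .., "z": .., "ax": .., "ay": .., "az": ..}, ...]. A call has 1 to 12 rows; each row is the pose to reach, as a shift and turn from the pose commanded when the call began, along the tool's axes at that moment; what a row does not reach only later rows make up. A row lasts 1/10 s, in which the tool goes at most 50 mm and 8.59 degrees, less where a joint would pass 70% of its speed; a pose out of reach is approached as far as the arm can. A call with a gripper value outside its range is refused whole. OPENING is the opening, from 0 (shut) to 1 (fully open), set as the call begins (- or left out, the last holds). The fingers move at their own pace and stop on an object; FORCE is the grip in N (left out, the last holds). Time passes only in rows, so rows that repeat a pose let the fingers close. It gives the time, the measured TCP pose, the force, the opening and the grip force at its end, in the units of the state.
- get_obs(): the state, without advancing time (a new reading comes with each control period).
- read_camera(name): name is "scene" or "top" or "wrist"; returns the picture (420x560x3 uint8, red, green, blue); there is no depth.
- camera_params(name): a dict with "K" (3x3 intrinsics, pixels), "origin" and "attitude" of the camera in the world. Camera axes: x right, y up, looking along -z (the intrinsics and any distortion apply to the point x, -y, -z); pixel columns grow to the right and rows downward; lengths in m; the calibration is good to about 2 mm. A picture is of the moment at which its call begins: read the wrist's pose just before it. camera_params takes no time and is no camera call; for the wrist camera it gives the pose at the moment of the call.
- hand_in(): hands the job in; it is judged then, once.
The state is a dict: "t": time; "q": joint angles; "joint_vel": joint speeds; "joint_torque": joint torques, N m; "eef_pos": TCP position; "tool_rot": TCP orientation; "contact_force": force on the tool from outside, world axes, zero at the start; "torque": the same for the moment, N m; "gripper_width": opening from 0.0 (shut) to 1.0 (fully open); "grasp_force": force on a finger pad.
Only numpy, scipy, OpenCV 4.12 (cv2) and the standard library are available. Lean on these libraries where they do the work, as an engineer would, in place of code of your own. Each camera call takes 0.05 s, during which the arm holds its last target. There are 200 camera calls.

## Task

The spares tray is pinned by the sprung T-bar knob beside it: lift the knob clear, turn it clockwise and let it snap down into the shallow parking notch, whose place has to be found by feel, never forcing the knob against the notch walls or its end stop. Then draw the tray all the way forward to its stop, gently and without slamming it. Leave the knob parked, and do not touch or upset the spares in the tray or the sheave guard lying beside it.

Things in the scene. Friction and masses are not known exactly. Their poses are not given: they have to be found in the camera images.
- knob_grip (a point): Grip point of the brass T-bar knob, on its vertical axis, 98 mm above the shelf while the pin is down; moves with the knob. The upright bar is 50 mm long, 14 mm thick, from 24 mm below to 12 mm above this point. x runs along the bar, y across it (pinch there), z up. Under the bar a 6 mm wide pointer arm points along -x to 38 mm from the axis. Fingertips may reach 21 mm below this point.
- knob_lift (a joint): How far the knob is pulled up, m: 0 = pin down, tray locked. A spring and the weight draw it down with 7.6 N at 0, plus 0.3 N per mm. The rim that the pointer must clear is 0.016 high, the parking notch's floor lies at 0.010, the end stop at 0.021. Let go with the pointer on the rim it stays at 0.016: not parked.
- knob_turn (a joint): Angle of the knob, rad, growing clockwise seen from above; 0 = pointer in the locking notch (start). The parking notch is a gap in the rim anywhere from 0.9 to 1.4, 9.5 mm wide for the 6 mm pointer: it drops within about 0.06 of the gap's middle. Elsewhere the rim is level and the pointer can slide on it; over the gap the rim no longer bears the spring's pull. The knob stops at 1.6.
- tray_handle (a point): Middle of the tray's bar handle: a round bar 12 mm thick and 100 mm long, 62 mm above the shelf, along the point's y axis, 40 mm in front of the tray's front wall, whose top is 42 mm above the shelf. The tray slides along this point's -x axis, towards the robot. It moves with the tray.
- tray_slide (a joint): How far the tray is drawn forward, m: 0 = in (start, pinned), 0.100 = against the forward stop. It drags with about 2 N and stays where it is left.
- tray: Open steel tray, 240 x 180 x 30 mm, 4 mm walls. This frame: x away from its handle, z up, origin at shelf height; the tray's middle lies at x = 60 mm, y = 0, its inner floor about 16 mm up. Its slotted side flange runs under the knob on the +y side.
- plunger: The sprung pin that carries the knob: steel, 8 mm, vertical. Origin on the knob's axis, at shelf height while the pin is down.
- index_plate: Fixed steel plate on a bracket beside the tray, carrying the notched rim under the knob; origin on the knob's axis at shelf height, x axis along that of the tray. Plate top 56 mm above the shelf, radius 42 mm; rim top 72 mm above the shelf, radius 22 to 36 mm.
- tooth_block: Brass ratchet tooth block in the tray, 50 x 36 x 28 mm; origin at the centre of its underside. Bystander.
- tripping_cam: Red enamel tripping cam lying in the tray, disc 44 mm across with a lobe, 17 mm high; origin under the disc's centre. Bystander.
- shaft_key: Chromed shaft key lying in the tray, 60 x 14 x 10 mm; origin at the centre of its underside. Bystander.
- sheave_guard: Rubber-edged sheave guard, an angle strip 146 x 50 x 38 mm lying on the shelf to the tray's -y side; origin at the centre of its underside. Bystander.

How it is judged:
On the way:
1. the knob has snapped down into the parking notch and is let go, the tray still in (value of joint knob_lift between 0.0075 and 0.0125 m and value of joint knob_turn above 0.8 rad and contact force between the fingers and plunger below 0.3 N and value of joint tray_slide below 0.012 m), for 0.2 s.
At the end, for the whole second after the job is handed in: The tray is drawn forward at least 94 of its 100 mm and at rest; the knob sits in the parking notch (lift 7.5 to 12.5 mm, turned more than 0.8 rad); tooth block, cam and key lie in the tray (value of joint knob_lift between 0.0075 and 0.0125 m and value of joint knob_turn above 0.8 rad and value of joint tray_slide above 0.094 m and velocity of joint tray_slide below 0.01 m/s and x of tooth_block in the frame of tray between -0.06 and 0.18 m and y of tooth_block in the frame of tray between -0.09 and 0.09 m and z of each of tooth_block, tripping_cam, shaft_key in the frame of tray below 0.03 m and x of tripping_cam in the frame of tray between -0.06 and 0.18 m and y of tripping_cam in the frame of tray between -0.09 and 0.09 m and x of shaft_key in the frame of tray between -0.06 and 0.18 m and y of shaft_key in the frame of tray between -0.09 and 0.09 m); the robot touches nothing.
It fails at once if the knob is forced against a notch wall, the rim or its end stop (over 40 N) (contact force between plunger and index_plate above 40 N).
It fails at once if the tray is hauled against the pin (over 40 N) (contact force between plunger and tray above 40 N).
It fails at once if the tray is slammed (faster than 0.35 m/s) (velocity of joint tray_slide above 0.35 m/s).
It fails at once if the robot pushes on one of the spares (over 1 N) (contact force between any of the fingers, the arm and tooth_block above 1 N or contact force between any of the fingers, the arm and tripping_cam above 1 N or contact force between any of the fingers, the arm and shaft_key above 1 N or contact force between any of the fingers, the arm and sheave_guard above 1 N).
It fails at once if the sheave guard is shifted more than 15 mm (distance of sheave_guard from where it was at the start of the episode above 0.015 m).
It also fails if it takes over 56 s, if anything falls off the work surface, if the arm or the gripper's body presses on something with over 40 N, if the wrist force passes 120 N, or if a joint passes its speed limit or range.

## Working session

There is one attempt and no reset: what is moved stays moved. The work goes in short steps, Python scripts to look and compute and a shell command to move; the robot and the scene stay as the last step left them, time stands still between calls to the robot, and variables do not carry over. Pictures are saved under pics/ and viewed, at most 10 in all, crops included, and the job is handed in when it is done.

```bash
mkdir -p pics
cat > h.py <<'E'
from station import *
import numpy as np, cv2
from scipy.spatial.transform import Rotation as R
def rot(a):
    a=np.array(a,float)
    return a if a.shape==(3,3) else R.from_quat(a,scalar_first=True).as_matrix()
def ray(p,u,v):
    K=np.array(p["K"]); d=np.linalg.inv(K)@[u,v,1]; d=d*[1,-1,-1]
    return np.array(p["origin"]),rot(p["attitude"])@d
def onz(p,u,v,z):
    o,d=ray(p,u,v); return o+d*(z-o[2])/d[2]
def save(n,f):
    p=camera_params(n); im=read_camera(n); cv2.imwrite("pics/"+f,im[:,:,::-1]); return p,im
E
python3 - <<'E'
from h import *
for n in ("scene","top"):
    p,im=save(n,n+"0.png"); print(n,p)
print(get_obs())
E
```

```text
scene {'K': array([[400.81900024,   0.        , 276.24519411],
       [  0.        , 400.81900024, 208.66982873],
       [  0.        ,   0.        ,   1.        ]]), 'origin': array([ 1.03728553, -0.23289486,  0.58081397]), 'attitude': array([0.81779519, 0.27807159, 0.17149141, 0.473791  ])}
top {'K': array([[487.81696193,   0.        , 280.63103075],
       [  0.        , 487.81696193, 212.47057714],
       [  0.        ,   0.        ,   1.        ]]), 'origin': array([ 0.59109233, -0.04107609,  1.09376608]), 'attitude': array([ 0.7152909 ,  0.0241488 , -0.03234827, -0.69765991])}
{'t': 0.1, 'q': array([-1.28709417,  0.47774816,  0.02233653,  1.55634828, -0.01148452,
        1.10927455, -0.08312809]), 'joint_vel': array([ 6.89383717e-04, -1.58618934e-03,  4.93482754e-04, -3.87632228e-03,
       -3.33508810e-04, -1.61432987e-03, -3.62385550e-05]), 'joint_torque': array([ 3.84276427e-03, -5.97763896e+01,  1.61329251e+00, -2.81955814e+01,
        1.28073490e-02,  5.06166150e-03,  2.04601008e-05]), 'eef_pos': array([0.25756129, 0.62335954, 0.23040402]), 'tool_rot': array([-9.54481187e-05,  1.94648271e-01,  9.80872759e-01, -8.19539527e-04]), 'contact_force': array([0.36928429, 0.02703224, 0.16747912]), 'torque': array([0.03450812, 0.03247522, 0.00779052]), 'grasp_force': 0.0, 'gripper_width': 1.00337224007779}
```

View pics/top0.png

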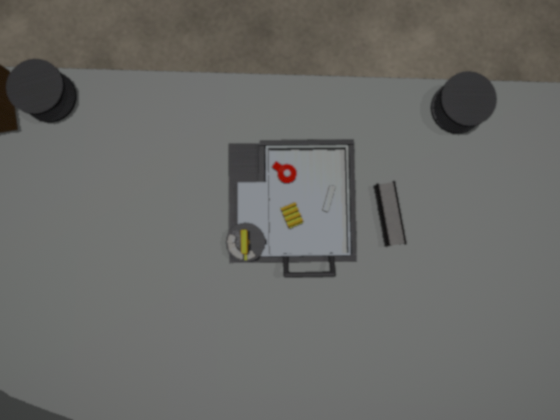

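View pics/scene0.png

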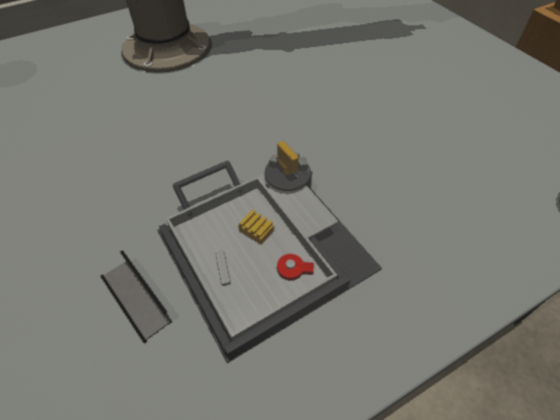

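The top view shows the knob bar (yellow) at about (245,243), the handle bar at about (285..334, 274), and the spares in the tray. The guard is on the right, at (390,213). The scene view shows the knob at (288,158) and the handle at (205,175). Next I'll triangulate these.

Run:
```python
from h import *
def tri(a,b):
    A=[];y=[]
    for o,d in (a,b):
        d=d/np.linalg.norm(d);P=np.eye(3)-np.outer(d,d);A.append(P);y.append(P@o)
    return np.linalg.lstsq(np.vstack(A),np.hstack(y),rcond=None)[0]
T=camera_params("top");S=camera_params("scene")
it=cv2.imread("pics/top0.png");hsv=cv2.cvtColor(it,cv2.COLOR_BGR2HSV)
m=cv2.inRange(hsv,(20,120,60),(35,255,255))
n,l,st,c=cv2.connectedComponentsWithStats(m)
for i in range(1,n):
    if st[i,4]>30: print(st[i],c[i])
m2=(l==l[243,245]).astype(np.uint8) if l[243,245] else m
r=cv2.minAreaRect(cv2.findNonZero(m2));print(r)
pts=cv2.boxPoints(r)
print([onz(T,*p,0.11).round(4) for p in pts])
print("knob ctr z.11",onz(T,*r[0],.11))
# handle in top
for uv in [(285,274),(334,274)]: print("handle",onz(T,*uv,.068))
print("tri handle ends",tri(ray(T,286,274),ray(S,178,188)),tri(ray(T,333,274),ray(S,232,168))) 
print("tri2",tri(ray(T,286,274),ray(S,232,168)),tri(ray(T,333,274),ray(S,178,188)))
crop=cv2.resize(it[130:290,215:420],None,fx=3.6,fy=3.6,interpolation=cv2.INTER_CUBIC);cv2.imwrite("pics/topcrop.png",cv2.convertScaleAbs(crop,alpha=1.6))
```

```text
[281 203  21  25 313] [291.47284345 215.        ]
[240 229   9  31 192] [244.16666667 242.046875  ]
((244.44151306152344, 243.94769287109375), (30.120220184326172, 7.654862880706787), 86.8201675415039)
[array([0.6343, 0.03  , 0.11  ]), array([0.6355, 0.0146, 0.11  ]), array([0.5752, 0.0094, 0.11  ]), array([0.574 , 0.0247, 0.11  ])]
knob ctr z.11 [0.604687   0.01967935 0.11      ]
handle [ 0.54473036 -0.06425003  0.068     ]
handle [ 0.54717758 -0.16672114  0.068     ]
tri handle ends [ 0.53482344 -0.11379781  0.0314755 ] [ 0.5704165  -0.11725926  0.10485459]
tri2 [ 0.54551958 -0.06296673  0.05050861] [ 0.54700287 -0.16469366  0.05551527]
```

View pics/topcrop.png

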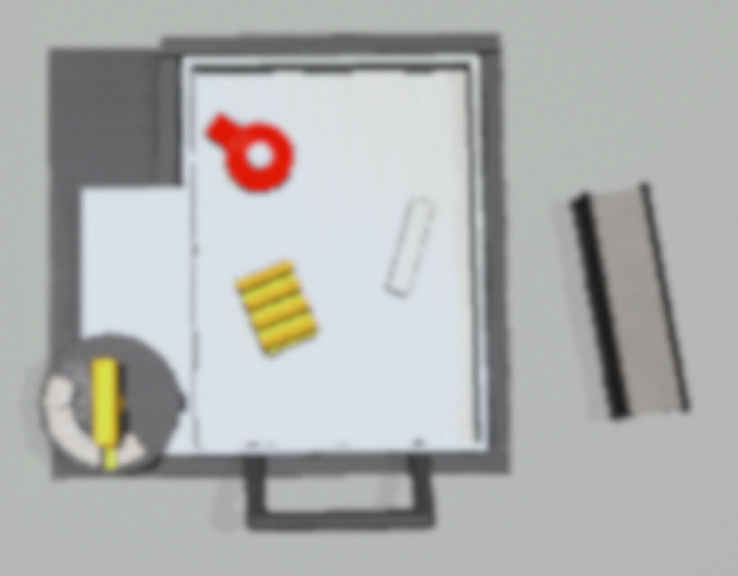

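The knob is at roughly (0.609, 0.020), with its pointer towards the robot. The tray is yawed about +0.02. I'll go above the knob with the tool's y axis along world y, so that the clockwise turn brings joint 7 back towards zero.

```bash
python3 -m jog '[{"x":-0.01,"y":-0.008,"az":-0.01},{"x":-0.035,"y":-0.027,"az":-0.03},{"x":-0.07,"y":-0.053,"az":-0.05},{"x":-0.107,"y":-0.081,"az":-0.08},{"x":-0.144,"y":-0.11,"az":-0.11},{"x":-0.181,"y":-0.138,"az":-0.14},{"x":-0.218,"y":-0.166,"az":-0.17},{"x":-0.255,"y":-0.194,"az":-0.20},{"x":-0.292,"y":-0.222,"az":-0.23},{"x":-0.329,"y":-0.25,"az":-0.26},{"x":-0.35,"y":-0.267,"az":-0.28},{"x":-0.36,"y":-0.274,"az":-0.29}]'
python3 -c "
from h import *
o=get_obs();print(o['q'].round(3));M=rot(o['tool_rot']);print(M.round(3))
t=np.array([.609,.020,.2304]);print(M.T@(t-o['eef_pos']))"
```

```text
[-1.287  0.478  0.022  1.556 -0.011  1.109 -0.083]
[[-0.924  0.382 -0.001]
 [ 0.382  0.924 -0.002]
 [-0.    -0.002 -1.   ]]
[-0.55520128 -0.42344167  0.00077371]validation failed for argument at $[0]...
```

```bash
python3 -m jog '[{"x":-0.01,"y":-0.008,"z":0,"ax":0,"ay":0,"az":-0.01},{"x":-0.035,"y":-0.027,"z":0,"ax":0,"ay":0,"az":-0.03},{"x":-0.07,"y":-0.053,"z":0,"ax":0,"ay":0,"az":-0.05},{"x":-0.107,"y":-0.081,"z":0,"ax":0,"ay":0,"az":-0.08},{"x":-0.144,"y":-0.11,"z":0,"ax":0,"ay":0,"az":-0.11},{"x":-0.181,"y":-0.138,"z":0,"ax":0,"ay":0,"az":-0.14},{"x":-0.218,"y":-0.166,"z":0,"ax":0,"ay":0,"az":-0.17},{"x":-0.255,"y":-0.194,"z":0,"ax":0,"ay":0,"az":-0.20},{"x":-0.292,"y":-0.222,"z":0,"ax":0,"ay":0,"az":-0.23},{"x":-0.329,"y":-0.25,"z":0,"ax":0,"ay":0,"az":-0.26},{"x":-0.35,"y":-0.267,"z":0,"ax":0,"ay":0,"az":-0.28},{"x":-0.36,"y":-0.274,"z":0,"ax":0,"ay":0,"az":-0.29}]'
python3 -c "
from h import *
o=get_obs();print(o['q'].round(3));M=rot(o['tool_rot']);print(M.round(3))
t=np.array([.609,.020,.2304]);print(M.T@(t-o['eef_pos']))"
```

```text
t: 1.3
eef_pos: [0.4872, 0.2282, 0.2313]
tool_rot: [0.0, 0.053, 0.999, -0.001]
contact_force: [0.5, 0.9, -0.5]
gripper_width: 1.0
grasp_force: 0.0
[-0.67   0.251  0.137  1.891 -0.039  1.002  0.948]
[[-0.994  0.106  0.   ]
 [ 0.106  0.994 -0.001]
 [-0.    -0.001 -1.   ]]
[-0.14329491 -0.19400017  0.00121783]
```

```bash
python3 -m jog '[{"x":-0.01,"y":-0.013,"z":0,"ax":0,"ay":0,"az":-0.01},{"x":-0.035,"y":-0.047,"z":0,"ax":0,"ay":0,"az":-0.04},{"x":-0.063,"y":-0.085,"z":0,"ax":0,"ay":0,"az":-0.06},{"x":-0.091,"y":-0.123,"z":0,"ax":0,"ay":0,"az":-0.09},{"x":-0.119,"y":-0.161,"z":0,"ax":0,"ay":0,"az":-0.11},{"x":-0.136,"y":-0.184,"z":0,"ax":0,"ay":0,"az":-0.13},{"x":-0.143,"y":-0.194,"z":0,"ax":0,"ay":0,"az":-0.13},{"x":-0.143,"y":-0.194,"z":0,"ax":0,"ay":0,"az":-0.13},{"x":-0.143,"y":-0.194,"z":0,"ax":0,"ay":0,"az":-0.13}]'
python3 -c "
from h import *
o=get_obs();print(o['q'].round(3));p,im=save('wrist','w0.png');print(p)
im=cv2.imread('pics/w0.png');cv2.imwrite('pics/w0b.png',cv2.convertScaleAbs(im,alpha=1.6))"
```

```text
t: 2.2
eef_pos: [0.6075, 0.0272, 0.231]
tool_rot: [-0.001, -0.015, 1.0, 0.001]
contact_force: [-0.6, 0.0, -0.2]
gripper_width: 1.002
grasp_force: 0.0
[-0.316  0.371  0.22   1.734 -0.093  1.048  1.537]
{'K': array([[297.79518656,   0.        , 282.2506544 ],
       [  0.        , 297.79518656, 212.27460709],
       [  0.        ,   0.        ,   1.        ]]), 'origin': array([0.54148454, 0.02552164, 0.37338848]), 'attitude': array([ 0.69045046, -0.09113249, -0.09442892,  0.71137628])}
```

View pics/w0b.png

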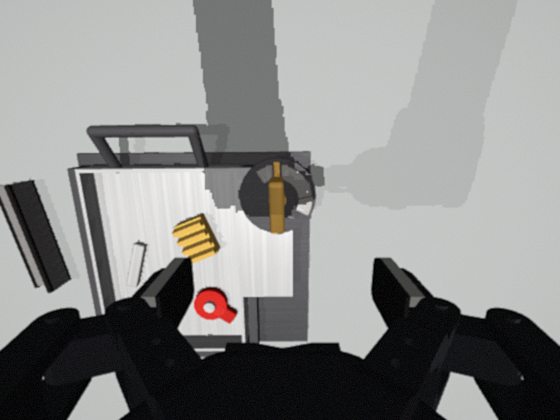

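The wrist view shows the knob bar at about (278, 182..233), its pointer at (277,168), and a dark patch in the rim up and to the right. I'll zoom in on that.

```bash
python3 -c "
from h import *
im=cv2.imread('pics/w0.png')[145:245,225:330]
cv2.imwrite('pics/w0c.png',cv2.convertScaleAbs(cv2.resize(im,None,fx=6,fy=6,interpolation=cv2.INTER_CUBIC),alpha=2.2))
full=cv2.imread('pics/w0.png');m=cv2.inRange(cv2.cvtColor(full,cv2.COLOR_BGR2HSV),(12,120,40),(35,255,255))
m[:, :260]=0;m[:,300:]=0
ys,xs=np.nonzero(m)
for y in range(ys.min(),ys.max()+1,6):print(y,xs[ys==y].min(),xs[ys==y].max())
"
```

```text
162 274 279
168 274 279
174 274 279
180 270 282
186 269 283
192 269 283
198 269 285
204 269 284
210 269 284
216 270 284
222 270 283
228 270 283
```

View pics/w0c.png

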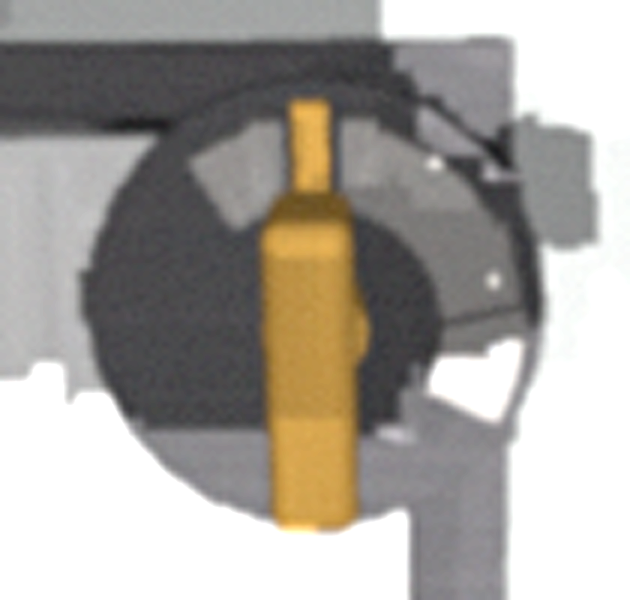

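```bash
python3 -c "
from h import *
p=camera_params('wrist');o=get_obs();M=rot(o['tool_rot'])
a=onz(p,276.1,182.3,.11);b=onz(p,277.3,232.5,.11);print(a,b,np.linalg.norm(a-b),(a+b)/2,np.arctan2(*(b-a)[1::-1]))
c=onz(p,276.5,162,.079);print('ptr',c)
d=onz(p,267,207,.11);e=onz(p,284,207,.11);print(d,e)
print(o['eef_pos'],M.round(3), M.T@(np.append(((a+b)/2)[:2],.079)-o['eef_pos']))
for uv in [(89,130),(198,130)]:print(onz(p,*uv,.062))
"
```

```text
[0.58491861 0.02219475 0.11      ] [0.63211399 0.02453583 0.11      ] 0.04725341050196765 [0.6085163  0.02336529 0.11      ] 0.04956343805487802
ptr [0.56997936 0.02160929 0.079     ]
[0.60788065 0.01448804 0.11      ] [0.60739994 0.02998264 0.11      ]
[0.60746582 0.0278666  0.23108075] [[-1.    -0.031 -0.001]
 [-0.031  1.     0.001]
 [ 0.001  0.001 -1.   ]] [-0.00104774 -0.00471742  0.15207422]
[ 0.54558193 -0.16831052  0.062     ]
[ 0.54215223 -0.05856578  0.062     ]
```

```bash
python3 -m jog '[{"x":-0.001,"y":-0.003,"z":0.01,"ax":0,"ay":0,"az":0},{"x":-0.001,"y":-0.005,"z":0.035,"ax":0,"ay":0,"az":0},{"x":-0.001,"y":-0.005,"z":0.065,"ax":0,"ay":0,"az":0},{"x":-0.001,"y":-0.005,"z":0.095,"ax":0,"ay":0,"az":0},{"x":-0.001,"y":-0.005,"z":0.12,"ax":0,"ay":0,"az":0},{"x":-0.001,"y":-0.005,"z":0.137,"ax":0,"ay":0,"az":0},{"x":-0.001,"y":-0.005,"z":0.147,"ax":0,"ay":0,"az":0},{"x":-0.001,"y":-0.005,"z":0.151,"ax":0,"ay":0,"az":0},{"x":-0.001,"y":-0.005,"z":0.151,"ax":0,"ay":0,"az":0},{"x":-0.001,"y":-0.005,"z":0.151,"ax":0,"ay":0,"az":0}]' 0.45 20
python3 -c "
from h import *
p,im=save('wrist','w1.png');o=get_obs();print(o['eef_pos'])
m=cv2.inRange(cv2.cvtColor(im,cv2.COLOR_RGB2HSV),(12,120,40),(35,255,255));m[:,:240]=0;m[:,330:]=0
ys,xs=np.nonzero(m);
for y in range(ys.min(),ys.max(),10):
  r=xs[ys==y]
  if len(r):
    print(y,r.min(),r.max(),onz(p,(r.min()+r.max())/2,y,.11))
cv2.imwrite('pics/w1b.png',cv2.convertScaleAbs(cv2.imread('pics/w1.png'),alpha=2))"
```

```text
t: 3.25
eef_pos: [0.6101, 0.0209, 0.0811]
tool_rot: [0.001, -0.014, 1.0, 0.0]
contact_force: [0.4, 0.2, 0.4]
gripper_width: 0.45
grasp_force: 0.0
[0.61023174 0.02079724 0.0812828 ]
183 278 287 [0.56293715 0.02003437 0.11      ]
193 278 288 [0.56684231 0.02034224 0.11      ]
203 278 288 [0.5708239 0.0204602 0.11     ]
213 278 288 [0.57487831 0.02058033 0.11      ]
223 270 297 [0.57900177 0.02090176 0.11      ]
233 269 298 [0.58320788 0.02102823 0.11      ]
243 267 300 [0.58749308 0.02115709 0.11      ]
253 268 300 [0.59185368 0.02149314 0.11      ]
263 268 300 [0.59630385 0.02162892 0.11      ]
273 269 300 [0.60083407 0.02197605 0.11      ]
283 269 300 [0.60545892 0.02211919 0.11      ]
293 270 300 [0.61016885 0.022478   0.11      ]
303 271 300 [0.61497264 0.02284396 0.11      ]
313 271 299 [0.61988573 0.02278305 0.11      ]
323 272 299 [0.62488598 0.02315955 0.11      ]
333 273 298 [0.62999538 0.02332221 0.11      ]
```

View pics/w1b.png

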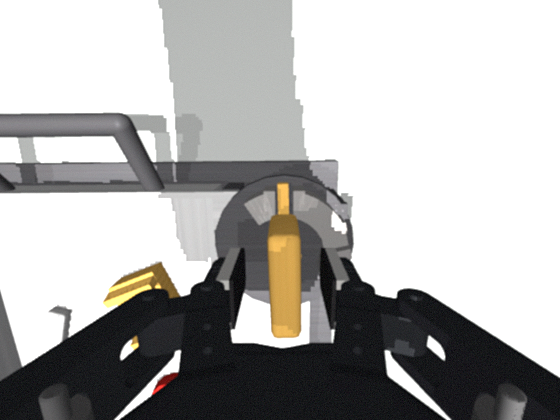

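The pads straddle the bar at about (285,270), which is nearly centred. I'll trim the pose slightly and close.

```bash
python3 -m jog '[{"x":0.002,"y":0.001,"z":0.001,"ax":0,"ay":0,"az":-0.012},{"x":0.002,"y":0.001,"z":0.001,"ax":0,"ay":0,"az":-0.012},{"x":0.002,"y":0.001,"z":0.001,"ax":0,"ay":0,"az":-0.012},{"x":0.002,"y":0.001,"z":0.001,"ax":0,"ay":0,"az":-0.012},{"x":0.002,"y":0.001,"z":0.001,"ax":0,"ay":0,"az":-0.012},{"x":0.002,"y":0.001,"z":0.001,"ax":0,"ay":0,"az":-0.012}]' 0 20
python3 -c "
from h import *
o=get_obs();print(o['eef_pos'],o['contact_force'],o['torque'],o['q'][6])"
```

```text
t: 3.9
eef_pos: [0.6077, 0.0218, 0.0798]
tool_rot: [0.0, -0.02, 1.0, 0.0]
contact_force: [-2.4, 0.3, 6.2]
gripper_width: 0.161
grasp_force: 27.3
[0.60765205 0.0217539  0.07979286] [-2.41680333  0.258166    6.18387152] [0.14714065 0.49069646 0.00063299] 1.594125370987753
```

```bash
python3 -m jog '[{"x":0,"y":0,"z":0,"ax":0,"ay":0,"az":0},{"x":0,"y":0,"z":-0.002,"ax":0,"ay":0,"az":0},{"x":0,"y":0,"z":-0.005,"ax":0,"ay":0,"az":0},{"x":0,"y":0,"z":-0.008,"ax":0,"ay":0,"az":0},{"x":0,"y":0,"z":-0.011,"ax":0,"ay":0,"az":0},{"x":0,"y":0,"z":-0.014,"ax":0,"ay":0,"az":0},{"x":0,"y":0,"z":-0.0165,"ax":0,"ay":0,"az":0},{"x":0,"y":0,"z":-0.018,"ax":0,"ay":0,"az":0},{"x":0,"y":0,"z":-0.018,"ax":0,"ay":0,"az":0},{"x":0,"y":0,"z":-0.018,"ax":0,"ay":0,"az":0}]' 0 50
python3 -c "
from h import *
o=get_obs();print(o['eef_pos'],o['contact_force'],o['torque'],o['q'][6])"
```

```text
t: 4.9
eef_pos: [0.6072, 0.0217, 0.0971]
tool_rot: [-0.0, -0.02, 1.0, 0.0]
contact_force: [3.2, 0.9, -12.7]
gripper_width: 0.155
grasp_force: 50.5
[0.60724948 0.02168957 0.09708952] [  3.15397358   0.88110497 -12.71511461] [ 0.31097333 -0.73691816 -0.02700191] 1.5891861445769948
```

```bash
python3 -m jog '[{"x":0,"y":0,"z":0,"ax":0,"ay":0,"az":0.03},{"x":0,"y":0,"z":0,"ax":0,"ay":0,"az":0.1},{"x":0,"y":0,"z":0,"ax":0,"ay":0,"az":0.2},{"x":0,"y":0,"z":0,"ax":0,"ay":0,"az":0.3},{"x":0,"y":0,"z":0,"ax":0,"ay":0,"az":0.4},{"x":0,"y":0,"z":0,"ax":0,"ay":0,"az":0.5},{"x":0,"y":0,"z":0,"ax":0,"ay":0,"az":0.6},{"x":0,"y":0,"z":0,"ax":0,"ay":0,"az":0.7},{"x":0,"y":0,"z":0,"ax":0,"ay":0,"az":0.78},{"x":0,"y":0,"z":0,"ax":0,"ay":0,"az":0.82},{"x":0,"y":0,"z":0,"ax":0,"ay":0,"az":0.82},{"x":0,"y":0,"z":0,"ax":0,"ay":0,"az":0.82}]'
cat > f.py <<'E'
from h import *
o=get_obs();M=rot(o['tool_rot']);print(round(o['t'],2),o['eef_pos'].round(4),o['contact_force'].round(2),o['torque'].round(3),"turn",round(.04-np.arctan2(-M[0,1],M[1,1]),3))
E
python3 f.py
```

```text
t: 6.1
eef_pos: [0.6078, 0.023, 0.0973]
tool_rot: [-0.0, 0.38, 0.925, 0.001]
contact_force: [4.5, 3.4, -12.8]
gripper_width: 0.154
grasp_force: 50.5
6.1 [0.6078 0.023  0.0973] [  4.48   3.36 -12.84] [ 1.01  -1.013  0.02 ] turn 0.819
```

Now I'll lower the pointer until the rim bears part of the load.

```bash
python3 -m jog '[{"x":0,"y":0,"z":0.0005,"ax":0,"ay":0,"az":0},{"x":0,"y":0,"z":0.001,"ax":0,"ay":0,"az":0},{"x":0,"y":0,"z":0.0015,"ax":0,"ay":0,"az":0},{"x":0,"y":0,"z":0.0015,"ax":0,"ay":0,"az":0},{"x":0,"y":0,"z":0.0015,"ax":0,"ay":0,"az":0}]'; python3 f.py;  python3 -m jog '[{"x":0,"y":0,"z":0.0005,"ax":0,"ay":0,"az":0},{"x":0,"y":0,"z":0.0005,"ax":0,"ay":0,"az":0},{"x":0,"y":0,"z":0.0005,"ax":0,"ay":0,"az":0}]' >/dev/null; python3 f.py
```

```text
t: 6.6
eef_pos: [0.6079, 0.023, 0.096]
tool_rot: [-0.0, 0.38, 0.925, 0.001]
contact_force: [3.4, 3.4, -11.8]
gripper_width: 0.155
grasp_force: 50.7
6.6 [0.6079 0.023  0.096 ] [  3.4    3.44 -11.8 ] [ 0.998 -0.934 -0.038] turn 0.819
6.9 [0.6079 0.0229 0.0959] [ 2.52  5.07 -7.57] [ 1.192 -0.561  0.003] turn 0.819
```

```bash
for i in 1 2; do python3 -m jog '[{"x":0,"y":0,"z":0,"ax":0,"ay":0,"az":0.02},{"x":0,"y":0,"z":0,"ax":0,"ay":0,"az":0.04},{"x":0,"y":0,"z":0,"ax":0,"ay":0,"az":0.04},{"x":0,"y":0,"z":0,"ax":0,"ay":0,"az":0.04}]' >/dev/null; python3 f.py; done
```

```text
7.3 [0.608  0.0229 0.0958] [ 2.94  4.2  -7.39] [ 1.159 -0.655 -0.05 ] turn 0.859
7.7 [0.608  0.0229 0.0958] [ 2.92  5.07 -8.17] [ 1.269 -0.712 -0.   ] turn 0.899
```

```bash
for i in 1 2; do python3 -m jog '[{"x":0,"y":0,"z":0,"ax":0,"ay":0,"az":0.02},{"x":0,"y":0,"z":0,"ax":0,"ay":0,"az":0.04},{"x":0,"y":0,"z":0,"ax":0,"ay":0,"az":0.04},{"x":0,"y":0,"z":0,"ax":0,"ay":0,"az":0.04}]' >/dev/null; python3 f.py; done
```

```text
8.1 [0.6081 0.023  0.0958] [ 2.74  4.56 -8.1 ] [ 1.222 -0.727 -0.038] turn 0.939
8.5 [0.6081 0.023  0.0958] [ 1.71  4.94 -8.39] [ 1.287 -0.803  0.052] turn 0.979
```

```bash
for i in 1 2; do python3 -m jog '[{"x":0,"y":0,"z":0,"ax":0,"ay":0,"az":0.02},{"x":0,"y":0,"z":0,"ax":0,"ay":0,"az":0.04},{"x":0,"y":0,"z":0,"ax":0,"ay":0,"az":0.04},{"x":0,"y":0,"z":0,"ax":0,"ay":0,"az":0.04}]' >/dev/null; python3 f.py; done
```

```text
8.9 [0.6082 0.0231 0.0958] [ 2.84  5.86 -8.76] [ 1.263 -0.798  0.011] turn 1.019
9.3 [0.6082 0.0231 0.0958] [ 3.53  4.72 -8.98] [ 1.279 -0.858 -0.031] turn 1.059
```

```bash
for i in 1 2; do python3 -m jog '[{"x":0,"y":0,"z":0.0001,"ax":0,"ay":0,"az":0.02},{"x":0,"y":0,"z":0.0001,"ax":0,"ay":0,"az":0.04},{"x":0,"y":0,"z":0.0001,"ax":0,"ay":0,"az":0.04},{"x":0,"y":0,"z":0.0001,"ax":0,"ay":0,"az":0.04}]' >/dev/null; python3 f.py; done
```

```text
9.7 [0.6083 0.0231 0.0958] [ 2.26  4.43 -8.02] [ 1.297 -0.871  0.004] turn 1.099
10.1 [0.6083 0.0232 0.0958] [ 3.99  5.22 -7.47] [ 1.279 -0.845 -0.037] turn 1.139
```

```bash
for i in 1 2; do python3 -m jog '[{"x":0,"y":0,"z":0,"ax":0,"ay":0,"az":0.02},{"x":0,"y":0,"z":0,"ax":0,"ay":0,"az":0.04},{"x":0,"y":0,"z":0,"ax":0,"ay":0,"az":0.04},{"x":0,"y":0,"z":0,"ax":0,"ay":0,"az":0.04}]' >/dev/null; python3 f.py; done
```

```text
10.5 [0.6084 0.0232 0.0958] [ 3.37  4.63 -8.79] [ 1.222 -0.889  0.039] turn 1.179
10.9 [0.6085 0.0232 0.0957] [ 3.49  4.87 -8.65] [ 1.315 -0.934 -0.04 ] turn 1.219
```

```bash
for i in 1 2; do python3 -m jog '[{"x":0,"y":0,"z":0.0001,"ax":0,"ay":0,"az":0.02},{"x":0,"y":0,"z":0.0001,"ax":0,"ay":0,"az":0.04},{"x":0,"y":0,"z":0.0001,"ax":0,"ay":0,"az":0.04},{"x":0,"y":0,"z":0.0001,"ax":0,"ay":0,"az":0.04}]' >/dev/null; python3 f.py; done
```

```text
11.3 [0.6085 0.0232 0.0957] [ 4.59  4.83 -9.36] [ 1.299 -0.927  0.026] turn 1.259
11.7 [0.6086 0.0233 0.0952] [  5.84   4.84 -10.64] [ 1.288 -1.235 -0.099] turn 1.299
```

The height and force changed at about 1.30, which suggests the gap. I'll nudge a little further and probe down.

```bash
python3 -m jog '[{"x":0,"y":0,"z":0,"ax":0,"ay":0,"az":0.02},{"x":0,"y":0,"z":0,"ax":0,"ay":0,"az":0.02},{"x":0,"y":0,"z":0,"ax":0,"ay":0,"az":0.02}]' >/dev/null; python3 f.py;  python3 -m jog '[{"x":0,"y":0,"z":0.0005,"ax":0,"ay":0,"az":0},{"x":0,"y":0,"z":0.001,"ax":0,"ay":0,"az":0},{"x":0,"y":0,"z":0.001,"ax":0,"ay":0,"az":0}]' >/dev/null; python3 f.py
```

```text
12.0 [0.6085 0.0234 0.0952] [  6.17   5.19 -12.58] [ 1.274 -1.285 -0.047] turn 1.318
12.3 [0.6085 0.0233 0.0942] [  4.     5.25 -11.81] [ 1.307 -1.236  0.026] turn 1.318
```

It's in the gap. I'll lower to near the notch floor, easing towards the middle.

```bash
python3 -m jog '[{"x":0,"y":0,"z":0.0005,"ax":0,"ay":0,"az":0.015},{"x":0,"y":0,"z":0.0015,"ax":0,"ay":0,"az":0.015},{"x":0,"y":0,"z":0.0025,"ax":0,"ay":0,"az":0.015},{"x":0,"y":0,"z":0.0035,"ax":0,"ay":0,"az":0.015},{"x":0,"y":0,"z":0.0035,"ax":0,"ay":0,"az":0.015}]' >/dev/null; python3 f.py
```

```text
12.8 [0.6086 0.0234 0.0907] [  4.56   4.16 -11.36] [ 1.25  -1.211  0.017] turn 1.333
```

```bash
python3 -m jog '[{"x":0,"y":0,"z":0,"ax":0,"ay":0,"az":0},{"x":0,"y":0,"z":0,"ax":0,"ay":0,"az":0},{"x":0,"y":0,"z":0,"ax":0,"ay":0,"az":0},{"x":0,"y":0,"z":0,"ax":0,"ay":0,"az":0},{"x":0,"y":0,"z":0,"ax":0,"ay":0,"az":0}]' 0.45 20; python3 f.py;python3 -m jog '[{"x":0,"y":0,"z":-0.01,"ax":0,"ay":0,"az":0},{"x":0,"y":0,"z":-0.03,"ax":0,"ay":0,"az":0},{"x":0,"y":0,"z":-0.06,"ax":0,"ay":0,"az":0},{"x":0,"y":0,"z":-0.09,"ax":0,"ay":0,"az":0},{"x":0,"y":0,"z":-0.11,"ax":0,"ay":0,"az":0},{"x":0,"y":0,"z":-0.12,"ax":0,"ay":0,"az":0}]' >/dev/null; python3 f.py
python3 -c "
from h import *
print(get_obs()['q'].round(2))
p,im=save('wrist','w2.png');cv2.imwrite('pics/w2b.png',cv2.convertScaleAbs(cv2.imread('pics/w2.png'),alpha=1.8))"
```

```text
t: 13.3
eef_pos: [0.6076, 0.0212, 0.0907]
tool_rot: [0.0, 0.603, 0.798, 0.0]
contact_force: [0.4, -0.4, -0.1]
gripper_width: 0.453
grasp_force: 0.0
13.3 [0.6076 0.0212 0.0907] [ 0.4  -0.37 -0.14] [-0.045 -0.023  0.009] turn 1.335
13.9 [0.6085 0.0213 0.2132] [-0.45 -0.71 -0.34] [0.01  0.013 0.053] turn 1.335
[-0.6   0.44  0.62  1.77 -0.29  1.02  0.41]
```

View pics/w2b.png

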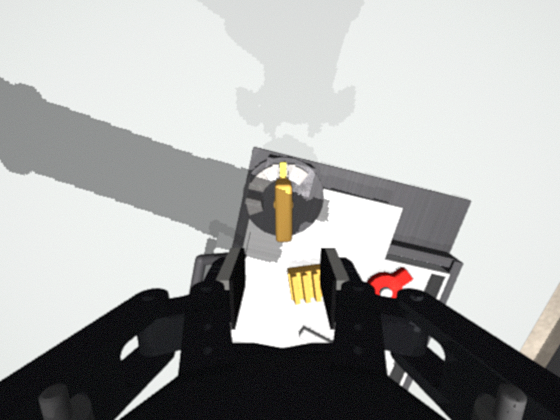

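The view shows the pointer at (283,168) sitting between rim pieces, so the knob is parked and released. Next is the handle.

```bash
python3 -c "
from h import *
o=get_obs();M=rot(o['tool_rot']);print(M.round(3));print(M.T@(np.array([.545,-.1145,.18])-o['eef_pos']),np.arctan2(M[1,1],M[0,1])-.028)"
```

```text
[[-0.272  0.962  0.004]
 [ 0.962  0.272  0.001]
 [-0.     0.004 -1.   ]]
[-0.11340367 -0.09856658  0.03323523] 0.24777367285898785
```

```bash
python3 -m jog '[{"x":-0.01,"y":-0.009,"z":0,"ax":0,"ay":0,"az":0.03},{"x":-0.035,"y":-0.03,"z":0,"ax":0,"ay":0,"az":0.08},{"x":-0.062,"y":-0.054,"z":0,"ax":0,"ay":0,"az":0.15},{"x":-0.09,"y":-0.078,"z":0.01,"ax":0,"ay":0,"az":0.21},{"x":-0.107,"y":-0.093,"z":0.025,"ax":0,"ay":0,"az":0.248},{"x":-0.113,"y":-0.0985,"z":0.033,"ax":0,"ay":0,"az":0.248},{"x":-0.113,"y":-0.0985,"z":0.033,"ax":0,"ay":0,"az":0.248},{"x":-0.113,"y":-0.0985,"z":0.033,"ax":0,"ay":0,"az":0.248}]'
python3 f.py
python3 -c "
from h import *
o=get_obs();M=rot(o['tool_rot']);print(M.round(3),o['q'].round(2))
p,im=save('wrist','w3.png');np.save('w3.npy',[np.r_[p['origin'],p['attitude']]]);print(p['attitude'])
cv2.imwrite('pics/w3b.png',cv2.convertScaleAbs(cv2.imread('pics/w3.png'),alpha=1.8))"
```

```text
t: 14.75
eef_pos: [0.5438, -0.1129, 0.177]
tool_rot: [-0.0, 0.697, 0.717, -0.0]
contact_force: [0.2, 0.7, -0.1]
gripper_width: 0.448
grasp_force: 0.0
14.75 [ 0.5438 -0.1129  0.177 ] [ 0.23  0.68 -0.1 ] [ 0.03  -0.039 -0.009] turn 1.581
[[-0.03   1.    -0.001]
 [ 1.     0.03   0.   ]
 [ 0.    -0.001 -1.   ]] [-0.45  0.41  0.69  1.93 -0.33  0.92  0.44]
[ 0.99114985 -0.13189203 -0.00139814  0.0149836 ]
```

View pics/w3b.png

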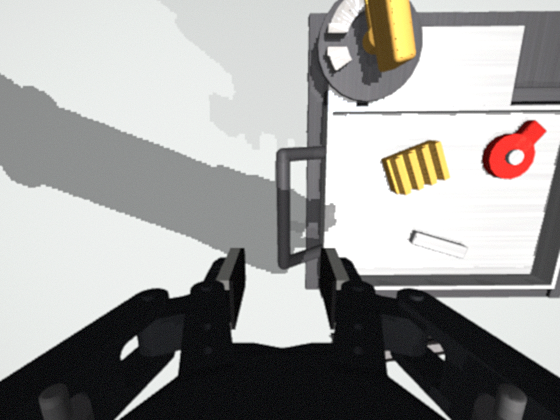

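The handle bar runs from about (285,150) to (284,262), centred between the fingers.

```bash
python3 -c "
from h import *
p=camera_params('wrist');o=get_obs();M=rot(o['tool_rot'])
a=onz(p,284,152,.062);b=onz(p,284,262,.062);print(a,b);c=(a+b)/2;c[2]=.046;print(c,o['eef_pos'],M.T@(c-o['eef_pos']))"
```

```text
[ 0.54413652 -0.06279081  0.062     ] [ 0.54742885 -0.16420027  0.062     ]
[ 0.54578268 -0.11349554  0.046     ] [ 0.54432037 -0.11253897  0.17739111] [-0.001054    0.00141245  0.13139091]
```

```bash
python3 -m jog '[{"x":-0.001,"y":0.001,"z":0.015,"ax":0,"ay":0,"az":0},{"x":-0.001,"y":0.0015,"z":0.045,"ax":0,"ay":0,"az":0},{"x":-0.001,"y":0.0015,"z":0.075,"ax":0,"ay":0,"az":0},{"x":-0.001,"y":0.0015,"z":0.1,"ax":0,"ay":0,"az":0},{"x":-0.001,"y":0.0015,"z":0.118,"ax":0,"ay":0,"az":0},{"x":-0.001,"y":0.0015,"z":0.128,"ax":0,"ay":0,"az":0},{"x":-0.001,"y":0.0015,"z":0.131,"ax":0,"ay":0,"az":0},{"x":-0.001,"y":0.0015,"z":0.131,"ax":0,"ay":0,"az":0},{"x":-0.001,"y":0.0015,"z":0.131,"ax":0,"ay":0,"az":0}]'
python3 -m jog '[{"x":0,"y":0,"z":0,"ax":0,"ay":0,"az":0},{"x":0,"y":0,"z":0,"ax":0,"ay":0,"az":0},{"x":0,"y":0,"z":0,"ax":0,"ay":0,"az":0},{"x":0,"y":0,"z":0,"ax":0,"ay":0,"az":0},{"x":0,"y":0,"z":0,"ax":0,"ay":0,"az":0},{"x":0,"y":0,"z":0,"ax":0,"ay":0,"az":0}]' 0 20;python3 f.py
```

```text
t: 15.7
eef_pos: [0.5458, -0.115, 0.0471]
tool_rot: [0.001, 0.697, 0.717, 0.0]
contact_force: [0.6, -0.0, -0.9]
gripper_width: 0.451
grasp_force: 0.0
t: 16.3
eef_pos: [0.5447, -0.1149, 0.0471]
tool_rot: [-0.0, 0.697, 0.717, 0.0]
contact_force: [-2.2, 0.1, 5.1]
gripper_width: 0.128
grasp_force: 20.4
16.3 [ 0.5447 -0.1149  0.0471] [-2.2   0.08  5.09] [0.092 0.663 0.063] turn 1.583
```

```bash
python3 -m jog '[{"x":0,"y":-0.001,"z":0,"ax":0,"ay":0,"az":0},{"x":0,"y":-0.003,"z":0,"ax":0,"ay":0,"az":0},{"x":0,"y":-0.006,"z":0,"ax":0,"ay":0,"az":0},{"x":0,"y":-0.01,"z":0,"ax":0,"ay":0,"az":0},{"x":0,"y":-0.015,"z":0,"ax":0,"ay":0,"az":0},{"x":0,"y":-0.02,"z":0,"ax":0,"ay":0,"az":0}]'
python3 f.py
```

```text
t: 16.9
eef_pos: [0.5258, -0.1156, 0.0471]
tool_rot: [0.001, 0.697, 0.717, 0.001]
contact_force: [2.9, 0.2, 6.8]
gripper_width: 0.129
grasp_force: 20.5
16.9 [ 0.5258 -0.1156  0.0471] [2.91 0.2  6.76] [ 0.109 -0.434  0.09 ] turn 1.583
```

The tray slides freely at about 3 N.

```bash
python3 -m jog '[{"x":0,"y":-0.006,"z":0,"ax":0,"ay":0,"az":0},{"x":0,"y":-0.013,"z":0,"ax":0,"ay":0,"az":0},{"x":0,"y":-0.02,"z":0,"ax":0,"ay":0,"az":0},{"x":0,"y":-0.027,"z":0,"ax":0,"ay":0,"az":0},{"x":0,"y":-0.034,"z":0,"ax":0,"ay":0,"az":0},{"x":0,"y":-0.041,"z":0,"ax":0,"ay":0,"az":0},{"x":0,"y":-0.048,"z":0,"ax":0,"ay":0,"az":0},{"x":0,"y":-0.055,"z":0,"ax":0,"ay":0,"az":0},{"x":0,"y":-0.061,"z":0,"ax":0,"ay":0,"az":0},{"x":0,"y":-0.066,"z":0,"ax":0,"ay":0,"az":0},{"x":0,"y":-0.07,"z":0,"ax":0,"ay":0,"az":0}]'
python3 f.py
python3 -m jog '[{"x":0,"y":-0.002,"z":0,"ax":0,"ay":0,"az":0},{"x":0,"y":-0.004,"z":0,"ax":0,"ay":0,"az":0},{"x":0,"y":-0.006,"z":0,"ax":0,"ay":0,"az":0},{"x":0,"y":-0.008,"z":0,"ax":0,"ay":0,"az":0},{"x":0,"y":-0.008,"z":0,"ax":0,"ay":0,"az":0}]'
python3 f.py
```

```text
t: 18.0
eef_pos: [0.4556, -0.1182, 0.0471]
tool_rot: [0.001, 0.697, 0.717, 0.0]
contact_force: [2.5, -1.0, 5.6]
gripper_width: 0.132
grasp_force: 20.5
18.0 [ 0.4556 -0.1182  0.0471] [ 2.48 -0.96  5.6 ] [-0.272 -0.445  0.109] turn 1.583
t: 18.5
eef_pos: [0.4474, -0.1185, 0.047]
tool_rot: [0.001, 0.697, 0.717, 0.0]
contact_force: [1.7, -1.6, 8.5]
gripper_width: 0.132
grasp_force: 20.7
18.5 [ 0.4474 -0.1185  0.047 ] [ 1.72 -1.59  8.47] [-0.326 -0.154  0.153] turn 1.584
```

```bash
for i in 1 2 ; do python3 -m jog '[{"x":0,"y":-0.0005,"z":0,"ax":0,"ay":0,"az":0},{"x":0,"y":-0.001,"z":0,"ax":0,"ay":0,"az":0},{"x":0,"y":-0.0015,"z":0,"ax":0,"ay":0,"az":0},{"x":0,"y":-0.0015,"z":0,"ax":0,"ay":0,"az":0}]' >/dev/null
python3 f.py; done
```

```text
18.9 [ 0.4463 -0.1186  0.047 ] [ 1.35 -1.69  7.1 ] [-0.37  -0.315  0.149] turn 1.583
19.3 [ 0.4448 -0.1186  0.047 ] [ 2.69 -1.36  6.82] [-0.322 -0.306  0.037] turn 1.583
```

```bash
python3 -m jog '[{"x":0,"y":-0.0005,"z":0,"ax":0,"ay":0,"az":0},{"x":0,"y":-0.001,"z":0,"ax":0,"ay":0,"az":0},{"x":0,"y":-0.001,"z":0,"ax":0,"ay":0,"az":0}]' >/dev/null
python3 f.py; python3 -m jog '[{"x":0,"y":-0.0005,"z":0,"ax":0,"ay":0,"az":0},{"x":0,"y":-0.001,"z":0,"ax":0,"ay":0,"az":0},{"x":0,"y":-0.001,"z":0,"ax":0,"ay":0,"az":0}]' >/dev/null
python3 f.py
```

```text
19.6 [ 0.4447 -0.1186  0.047 ] [ 4.28 -2.28  4.19] [-0.424 -0.96   0.062] turn 1.583
19.9 [ 0.4447 -0.1186  0.0471] [ 7.53 -1.92  0.27] [-0.451 -1.527  0.097] turn 1.583
```

At the stop: the arm has stopped moving and the force is rising. I'll release the handle (to 0.45) and rise.

```bash
python3 -m jog '[{"x":0,"y":0.001,"z":0,"ax":0,"ay":0,"az":0},{"x":0,"y":0.001,"z":0,"ax":0,"ay":0,"az":0},{"x":0,"y":0.001,"z":0,"ax":0,"ay":0,"az":0},{"x":0,"y":0.001,"z":0,"ax":0,"ay":0,"az":0},{"x":0,"y":0.001,"z":0,"ax":0,"ay":0,"az":0}]' 0.45
python3 -m jog '[{"x":0,"y":0,"z":-0.01,"ax":0,"ay":0,"az":0},{"x":0,"y":0,"z":-0.03,"ax":0,"ay":0,"az":0},{"x":0,"y":0,"z":-0.06,"ax":0,"ay":0,"az":0},{"x":0,"y":0,"z":-0.09,"ax":0,"ay":0,"az":0},{"x":0,"y":0,"z":-0.12,"ax":0,"ay":0,"az":0},{"x":0,"y":0,"z":-0.14,"ax":0,"ay":0,"az":0},{"x":0,"y":0,"z":-0.15,"ax":0,"ay":0,"az":0},{"x":0,"y":0,"z":-0.15,"ax":0,"ay":0,"az":0}]'
python3 -c "
from h import *
p,im=save('wrist','w4.png');cv2.imwrite('pics/w4b.png',cv2.convertScaleAbs(cv2.imread('pics/w4.png'),alpha=1.8))"
```

```text
t: 20.4
eef_pos: [0.4426, -0.1177, 0.0462]
tool_rot: [-0.0, 0.697, 0.717, -0.0]
contact_force: [-0.2, 0.6, -1.0]
gripper_width: 0.451
grasp_force: 0.0
t: 21.2
eef_pos: [0.4437, -0.1177, 0.1975]
tool_rot: [0.001, 0.697, 0.717, 0.001]
contact_force: [-0.2, 0.5, -0.3]
gripper_width: 0.447
grasp_force: 0.0
```

View pics/w4b.png

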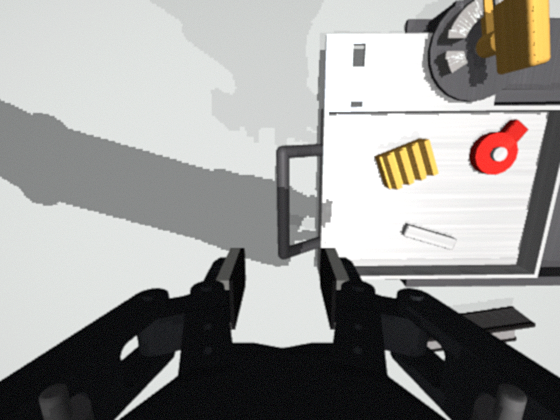

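The tray is out with the handle at (284,200), and the spares are undisturbed at (408,163), (495,152) and (430,236). The knob is still parked, so I'm handing in.

```bash
python3 -c "
from station import *
print(hand_in())"
```

```text
the job is handed in; nothing more can be done
None
```

The knob is parked in the notch found by feel at about 1.33 rad, the tray is drawn gently to its forward stop at about 100 mm, the spares and sheave guard look undisturbed, and the job was handed in at about 21 s, with no verdict returned.

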